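Walk the bench photometer home into its dock and latch it

ROBOT

A 6-joint arm with a two-finger parallel gripper is mounted at the origin on a cart in front of the work surface, level with it; the furniture and walls round the work are solid. World frame = base frame: x ahead of the robot, y to its left, z up, the work surface at z = 0. Lengths are in m, angles in rad, forces in N, time in s.
With the tool pointing down it reaches from about 0.35 to 0.775 m from the base axis. Payload 7.3 kg.
Tool frame: the origin (TCP) lies at the centre of the arm's flange, where the gripper is bolted on; the fingertips stand 178 mm ahead of it and the grasp point (between the pads) lies 159 mm ahead of it; z points along the fingers, y is the line along which they close (so a half turn about z gives the same grasp; the last joint's range is limited). The gripper opens to 92 mm and grips with 3 to 60 N. Pads are 19 mm wide; open, the fingers measure 130 mm over their backs; the gripper's body (75 mm by 190 mm) begins 47 mm behind the grasp point.
Start: joints at [1.06, 0.342, 1.524, -0, 1.275, -0.146], TCP at [0.187, 0.49, 0.405] pointing down, gripper open.
Joint ranges: [-2.53, 2.53], [-0.77, 2.02], [0.04, 2.7], [-1, 4.14], [0.28, 2.66], [-3.11, 3.11]. Speed limits (rad/s): [2.57, 2.57, 3.14, 3.14, 3.14, 3.14].

INTERFACE

Orientations are given as [roll, pitch, yaw] about the fixed x, y, z axes, in that order (R = Rz(yaw) Ry(pitch) Rx(roll)).
In Python, from cell import robot, cams, readout gives the robot as it stands (robot), with the cameras (cams) and the readings (readout).
- The arm moves only by the shell command python3 drive.py 'ROWS' [OPENING] [FORCE]. ROWS is a JSON object with one list for each field, all of the same length, 1 to 8, a row being the entries at one place: sx, sy, sz (the shift in normalised numbers (1 is 800 mm)), drx, dry, drz (a rotation vector in shares of 4 rad (1.0 is 4 rad)); each row shifts and turns the commanded pose from where the row before left it, along the tool's axes as they then stand; what a row does not reach is not made up. A row lasts 1/12 s, in which the tool goes at most 0.0417 m and 0.125 rad, less where a joint would pass 70% of its speed; a pose out of reach is approached as far as the arm can. OPENING is the finger opening in m, set as the command begins (- or left out keeps the last). The fingers move at their own pace and stop on an object; FORCE is the grip in N (left out, the last holds). Time passes only in rows, so rows that do not move let the fingers close. It prints the time, the measured TCP pose, the force, the opening and the grip force at its end. No shift or turn number may pass 1 either way. Input that does not fit is refused with a message, and nothing moves.
- readout.observe(): the state, without advancing time (a new reading comes with each control period).
- cams.read_camera(name): name is "side" or "top" or "wrist"; returns a dict with "image" (480x640x3 uint8, red, green, blue), "fx", "fy", "cx", "cy" (pixels), "pose" (4x4, takes a point from camera to world coordinates). Camera axes: x right, y down, z forward; pixel columns grow to the right and rows downward; lengths in m; the calibration is good to about 2 mm. A picture is of the moment at which its call begins. There is no depth.
- robot.hand_in(): hands the job in; it is judged then, once.
The state is a dict: "time": time; "qpos": joint angles; "qvel": joint speeds; "joint_efforts": joint torques, N m; "tool_pos": TCP position; "tool_rot": TCP orientation; "contact_force": force on the tool from outside, world axes, zero at the start; "torque": the same for the moment, N m; "opening": finger opening in m; "grip_force": force on a finger pad.
Only numpy, scipy, OpenCV 4.12 (cv2) and the standard library are available. Lean on these libraries where they do the work, as an engineer would, in place of code of your own. Each camera call takes 0.05 s, during which the arm holds its last target. There are 200 camera calls.

TASK

The heavy bench photometer stands a hand's breadth in front of its docking station. Walk it back into the dock with gentle pushes on its two front rubber corner bumpers, one and then the other so that it never slews far round, until it sits fully home against the dock's stops with both spring contacts pressed in; then swing the red-knobbed latch closed across the left bumper and let go. Push on nothing of the photometer but those two bumpers, and leave the vial, the petri dish and the bottle beside it alone.

Things in the scene. Friction and masses are not known exactly. Their poses are not given: they have to be found in the camera images.
- photometer: heavy white bench photometer (nearly 2 kg) on four rubber feet: 150 mm front to back, 200 mm wide, 62 mm tall (round well cap to 83 mm). Origin: on the bench under its middle; x points to its back (towards the dock), y to its left, z up. Back face at x = +72 mm. Sliding it by one corner takes about 7 to 20 N and turns it about a point near its other side; it stays flat on the bench
- photometer_case: the photometer's white case with sloping display, keys and, between the front bumpers, a black keypad strip set back 6 mm from the bumper faces; same frame as photometer. Not to be pushed. The case is 62 mm tall at the back, sloping to 45 mm at the front
- bumper_left_face (a point): middle of the front face of the left (+y) front bumper, a black ribbed rubber corner block: at x = -78, y = +78, z = 32 mm of the photometer. The face is 44 mm wide (y = 56 to 100 mm) and reaches from z = 8 to 56 mm
- bumper_right_face (a point): the same for the right (-y) front bumper: x = -78, y = -78, z = 32 mm of the photometer
- dock: grey docking station screwed to the bench. Origin: on the bench, middle of its stop plane (two rubber stops at y = +-78 mm); x points the way the photometer goes in, y left, z up. Two cheeks, 30 mm tall, inner faces at y = +-103 mm (3 mm of play each side) reach to x = -60 mm, then flare out to +-116 mm at x = -96 mm. Left bracket under the latch: y = 132 to 154 mm, out to x = -180 mm
- dock_home (a point): where the photometer's origin is when it is home, its back face on the stops: 72 mm in front of the dock's origin, axes as the dock's
- contact_left (a joint): left sprung contact pin in the dock's rear, at y = +35 mm, z = 26 mm: 0 m = out (8 mm proud of the stop plane), 0.008 = pressed in as far as it goes; the spring pushes back with 1.2 to 2.4 N, less than the photometer's friction
- contact_right (a joint): the same, right contact pin, at y = -35 mm
- latch (a joint): steel latch arm (16 mm wide, 74 mm long, 31 to 41 mm above the bench) on an upright pivot; stays where left (about 1 N at the knob). 0 rad = closed: it points along the dock's -y, across the left bumper, 2 mm in front of it when the photometer is home; pi/2 = along the dock's -x, out of the mouth; more = on round towards +y, at most 2.7. It stops on the bumper if the photometer is not home
- latch_knob (a point): middle of the upright red knob on the latch arm, 60 mm from the pivot, 57 mm above the bench; the knob is 18 mm across and its top is 73 mm above the bench
- latch_pivot (a point): on the latch's pivot axis, at x = -160, y = +143 mm of the dock, 40 mm above the bench
- vial: capped glass vial, 21 mm across, 54 mm tall, standing to the right; origin under its centre. Leave alone
- dish: glass petri dish, 69 mm across, 16 mm tall, to the right; origin under its centre. Leave alone
- bottle: milky sample bottle with ribbed cap, 50 mm across, 90 mm tall, to the right of the dock; origin under its centre. Leave alone

How it is judged:
By the outcome, as a careful person would: the job done as asked, in the order asked, and still so for the second after the job is handed in, with the robot touching nothing.
It also fails if it takes over 72 s, if anything falls off the work surface, if the arm or the gripper's body presses on something with over 40 N, if the wrist force passes 120 N, or if a joint passes its speed limit or range.

## Working session

There is one attempt and no reset: what is moved stays moved. The work goes in short steps, Python scripts to look and compute and a shell command to move; the robot and the scene stay as the last step left them, time stands still between calls to the robot, and variables do not carry over. Pictures are saved under pics/ and viewed, at most 10 in all, crops included, and the job is handed in when it is done.

```bash
ls; mkdir -p pics
python3 - <<'E'
from cell import robot, cams, readout
import cv2,json,numpy as np
for n in("top","side"):
    c=cams.read_camera(n);cv2.imwrite(f"pics/{n}0.png",c["image"][:,:,::-1])
    print(n,c["fx"],c["fy"],c["cx"],c["cy"],np.round(c["pose"],4).tolist())
s=readout.observe();print({k:np.round(v,3).tolist() for k,v in s.items()})
E
```

```text
cell.py
drive.py
pics
top 518.1085631667885 518.1085631667885 317.07816234339396 249.42276926436455 [[0.0155, -0.9963, 0.084, 0.5518], [-0.9996, -0.0172, -0.0205, -0.1015], [0.0219, -0.0837, -0.9963, 0.9051], [0.0, 0.0, 0.0, 1.0]]
side 472.6234418845966 472.6234418845966 323.2295117190913 243.67633578779845 [[0.9271, -0.2571, 0.2729, 0.3596], [-0.3742, -0.5881, 0.7171, -0.7142], [-0.0239, -0.7668, -0.6414, 0.5939], [0.0, 0.0, 0.0, 1.0]]
{'time': 0.1, 'qpos': [1.06, 0.343, 1.525, 0.0, 1.275, -0.146], 'qvel': [-0.001, -0.002, -0.002, 0.0, 0.0, 0.0], 'joint_efforts': [0.0, -43.201, -24.469, 0.072, 0.053, -0.0], 'tool_pos': [0.187, 0.49, 0.404], 'tool_rot': [-3.14, -0.0, 2.777], 'contact_force': [0.521, -0.669, -0.902], 'torque': [0.002, -0.004, 0.036], 'grip_force': 0.0, 'opening': 0.092}
```

View pics/top0.png

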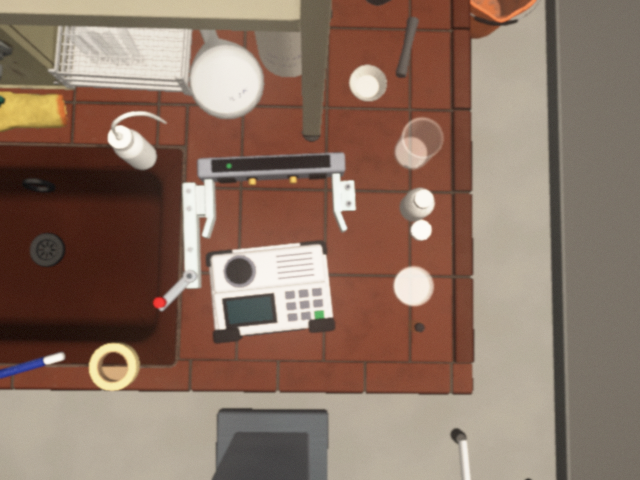

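View pics/side0.png

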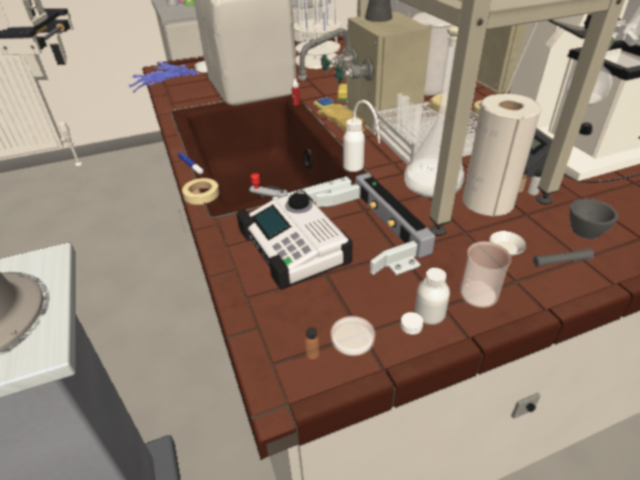

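The top view shows the photometer centred near (270,290), its front bumpers near (227,336) and (321,325), the dock bar from (200,167) to (343,162), the red knob at (160,302), and the pivot near (190,276). I'll zoom in to get corner pixels.

```bash
cat > h.py <<'E'
import numpy as np,cv2
from cell import robot, cams, readout
def ray(c,u,v):
    d=c["pose"][:3,:3]@np.array([(u-c["cx"])/c["fx"],(v-c["cy"])/c["fy"],1]);return c["pose"][:3,3],d
def plane(c,u,v,z):
    o,d=ray(c,u,v);return (o+d*(z-o[2])/d[2])[:3]
def tri(c1,p1,c2,p2):
    o1,d1=ray(c1,*p1);o2,d2=ray(c2,*p2)
    t=np.linalg.lstsq(np.c_[d1,-d2],o2-o1,rcond=None)[0]
    a,b=o1+t[0]*d1,o2+t[1]*d2;return (a+b)/2,np.linalg.norm(a-b)
def red(im):
    h=cv2.cvtColor(im,cv2.COLOR_RGB2HSV);m=cv2.inRange(h,(0,200,150),(6,255,255))|cv2.inRange(h,(174,200,150),(180,255,255))
    n,l,s,ce=cv2.connectedComponentsWithStats(m);return [(int(s[i,4]),ce[i].round(1).tolist()) for i in range(1,n) if s[i,4]>15]
E
python3 - <<'E'
from h import *
T=cams.read_camera("top");S=cams.read_camera("side")
cv2.imwrite("pics/t1.png",cv2.resize(T["image"][145:350,145:365,::-1],None,fx=3.6,fy=2.9*1.0*3.6/2.9 if 0 else 2.9,interpolation=cv2.INTER_CUBIC))
cv2.imwrite("pics/s1.png",cv2.resize(S["image"][160:300,235:435,::-1],None,fx=4,fy=4,interpolation=cv2.INTER_CUBIC))
print(red(T["image"]),red(S["image"]))
E
```

```text
[(24, [155.5, 301.5])] []
```

View pics/t1.png

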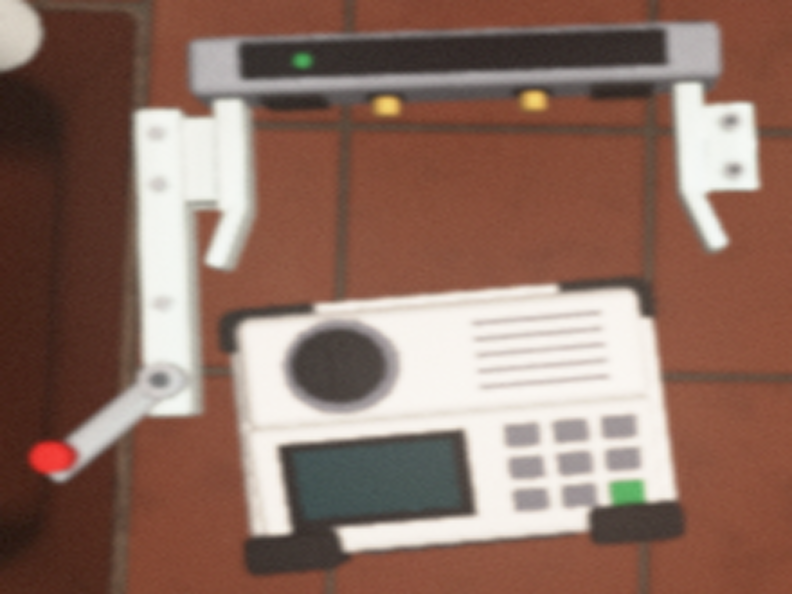

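View pics/s1.png

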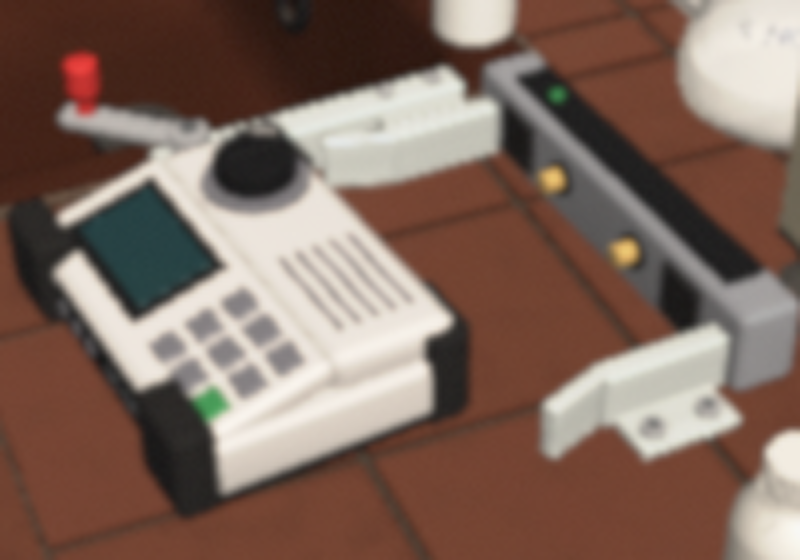

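Run:
```python
from h import *
T=cams.read_camera("top");S=cams.read_camera("side")
t=lambda x,y:(145+x/3.6,145+y/2.9)
s=lambda x,y:(235+x/4,160+y/4)
P=lambda x,y,z:plane(T,*t(x,y),z)
for n,x,y,z in [("LF out",250,574,.056),("LF in",340,566,.056),("RF in",594,543,.056),("RF out",683,538,.056),("BL",228,318,.056),("BR",648,282,.056),
 ("bendL",248,205,.03),("bendR",684,192,.03),("tipR",710,250,.03),("tipL",207,265,.03),("pinL",387,110,.026),("pinR",534,104,.026),("pivot",160,380,.041),("brkBL",135,110,.03),("brkFL",147,413,.03),("knobtop",54,457,.07)]:
    print(n,P(x,y,z)[:2].round(4))
for n,a,b in [("knob",(54,457),(81,64)),("pivot",(160,380),(190,128)),("LFin",(340,566),(75,235)),("RFin",(594,543),(148,390)),("RFout",(683,538),(205,442)),("LFout",(250,574),(15,207)),("pinL",(387,107),(550,182)),("pinR",(534,102),(622,253))]:
    p,e=tri(T,t(*a),S,s(*b));print(n,p.round(4),round(e,4))
```

```text
LF out [0.4691 0.0443]
LF in [0.4741 0.0042]
RF in [ 0.4883 -0.1096]
RF out [ 0.4917 -0.1497]
BL [0.6117 0.0588]
BR [ 0.6355 -0.1319]
bendL [0.68   0.0565]
bendR [ 0.6916 -0.1491]
tipR [ 0.6574 -0.1619]
tipL [0.6444 0.0745]
pinL [ 0.7385 -0.007 ]
pinR [ 0.7436 -0.0769]
pivot [0.5767 0.0916]
brkBL [0.7353 0.1115]
brkFL [0.5579 0.0994]
knobtop [0.5329 0.1303]
knob [0.5332 0.1294 0.0729] 0.0006
pivot [0.5774 0.0906 0.0446] 0.0016
LFin [4.839e-01 4.000e-04 6.520e-02] 0.0185
RFin [ 0.4911 -0.1104  0.0555] 0.0057
RFout [ 0.4987 -0.1518  0.0574] 0.0144
LFout [0.4716 0.0436 0.0561] 0.005
pinL [ 0.7401 -0.007   0.0266] 0.0002
pinR [ 0.7442 -0.077   0.0283] 0.0001
```

Estimates from the two views:

| Item | Position (m) | Yaw (rad) |
|---|---|---|
| Dock origin | (0.746, -0.042) | 0.062 |
| Photometer origin | (0.558, -0.044) | 0.116 |

The photometer is about 116 mm short of home and 10 mm to the left. I'll align the tool with the dock and stage in front of the left bumper.

Careful with the scale: shifts go in shares of 800 mm and turns go in shares of 4 rad. That gives: -0.107 rad / 4 = -0.0268.

```bash
python3 drive.py '{"sx": [0, 0, 0, 0], "sy": [0, 0, 0, 0], "sz": [0, 0, 0, 0], "drx": [0, 0, 0, 0], "dry": [0, 0, 0, 0], "drz": [-0.0268, -0.0268, -0.0268, -0.0265]}' 0 10
python3 drive.py '{"sx": [-0.0191, -0.0191, -0.0191, -0.0191, -0.0191, -0.0191, -0.0191], "sy": [-0.0425, -0.0425, -0.0425, -0.0425, -0.0425, -0.0425, -0.0425], "sz": [0, 0, 0, 0, 0, 0, 0], "drx": [0, 0, 0, 0, 0, 0, 0], "dry": [0, 0, 0, 0, 0, 0, 0], "drz": [0, 0, 0, 0, 0, 0, 0]}'
python3 drive.py '{"sx": [-0.0191, -0.0191, -0.0191, -0.0191, -0.0191, -0.0191, -0.0191], "sy": [-0.0425, -0.0425, -0.0425, -0.0425, -0.0425, -0.0425, -0.0425], "sz": [0, 0, 0, 0, 0, 0, 0], "drx": [0, 0, 0, 0, 0, 0, 0], "dry": [0, 0, 0, 0, 0, 0, 0], "drz": [0, 0, 0, 0, 0, 0, 0]}'
```

```text
time: 0.63
tool_pos: [0.1873, 0.4905, 0.4046]
tool_rot: [-3.141, -0.0, -3.074]
contact_force: [0.1, 1.2, 0.1]
opening: 0.0695
grip_force: 0.0
time: 1.22
tool_pos: [0.3092, 0.258, 0.4049]
tool_rot: [3.141, 0.001, -3.079]
contact_force: [1.2, 0.8, -0.1]
opening: 0.023
grip_force: 0.0
time: 1.8
tool_pos: [0.4311, 0.0268, 0.4049]
tool_rot: [3.142, 0.001, -3.08]
contact_force: [0.0, -0.3, 0.5]
opening: 0.0005
grip_force: 0.0
```

Scaled: 0.033 m / 0.8 = 0.0413, -0.01 m / 0.8 = -0.0125.

```bash
python3 drive.py '{"sx": [0, 0, 0, 0, 0, 0, -0.0125, -0.0125], "sy": [0, 0, 0, 0, 0, 0, 0, 0], "sz": [0.0413, 0.0413, 0.0413, 0.0413, 0.0413, 0.0413, 0, 0], "drx": [0, 0, 0, 0, 0, 0, 0, 0], "dry": [0, 0, 0, 0, 0, 0, 0, 0], "drz": [0, 0, 0, 0, 0, 0, 0, 0]}'
python3 drive.py '{"sx": [-0.005, -0.005, -0.0038, -0.0038], "sy": [0, 0, 0, 0], "sz": [0, 0, 0, 0], "drx": [0, 0, 0, 0], "dry": [0, 0, 0, 0], "drz": [0, 0, 0, 0]}'
python3 drive.py '{"sx": [-0.0038, -0.0038], "sy": [0, 0], "sz": [0, 0], "drx": [0, 0], "dry": [0, 0], "drz": [0, 0]}'
python3 - <<'E'
from h import *
T=cams.read_camera("top")
cv2.imwrite("pics/t2.png",cv2.resize(T["image"][145:350,145:365,::-1],None,fx=3.6,fy=2.9,interpolation=cv2.INTER_CUBIC))
E
```

```text
time: 2.47
tool_pos: [0.4499, 0.03, 0.2046]
tool_rot: [3.141, -0.005, -3.08]
contact_force: [0.3, -0.0, 0.2]
opening: 0.0006
grip_force: 0.0
time: 2.8
tool_pos: [0.4616, 0.031, 0.2065]
tool_rot: [3.141, -0.01, -3.078]
contact_force: [-17.3, -1.1, 15.1]
opening: 0.0004
grip_force: 9.0
time: 2.97
tool_pos: [0.4664, 0.032, 0.2064]
tool_rot: [3.139, -0.013, -3.079]
contact_force: [-17.1, 6.3, 12.0]
opening: 0.0005
grip_force: 8.5
```

View pics/t2.png

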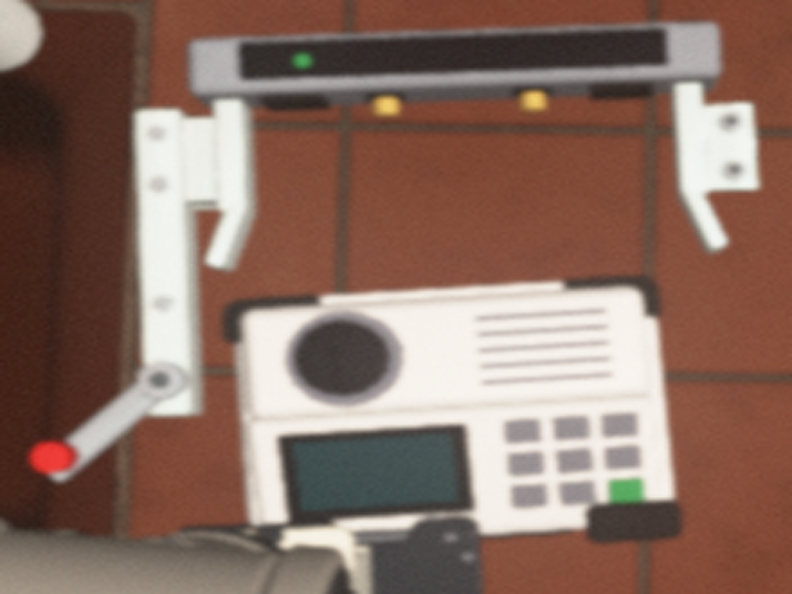

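```bash
cat >> h.py <<'E'
YD=.062;D=np.array([.746,-.042]);HOME=D-.072*np.array([np.cos(YD),np.sin(YD)])
rot=lambda a:np.array([[np.cos(a),-np.sin(a)],[np.sin(a),np.cos(a)]])
def feats(T,im):
    h=cv2.cvtColor(im,cv2.COLOR_RGB2HSV);out=[]
    for m,z in((cv2.inRange(h,(0,0,0),(180,255,75)),.083),(cv2.inRange(h,(50,90,80),(85,255,255)),.048)):
        n,l,s,ce=cv2.connectedComponentsWithStats(m);best=None
        for i in range(1,n):
            x,y,w,hh,a=s[i]
            if not(195<ce[i][0]<345 and 185<ce[i][1]<340):continue
            if z>.08 and not(250<a<1100 and .8<w/hh<1.25 and a/(w*hh)>.68):continue
            if z<.08 and not(25<a<200):continue
            if best is None or a>s[best,4]:best=i
        if best is None: return None
        out.append(plane(T,*ce[best],z)[:2])
    return out
def pose(show=True):
    T=cams.read_camera("top")
    ref=feats(T,cv2.imread("pics/top0.png")[:,:,::-1].copy())
    now=feats(T,T["image"])
    if now is None: print("occluded");return
    o0=np.array([.5579,-.0437]);y0=.116
    b=[rot(-y0)@(p-o0) for p in ref]
    ang=lambda v:np.arctan2(v[1],v[0])
    y=ang(now[1]-now[0])-ang(b[1]-b[0]);y=(y+np.pi)%(2*np.pi)-np.pi
    o=np.mean([now[i]-rot(y)@b[i] for i in(0,1)],0)
    e=rot(-YD)@(o-HOME);s=readout.observe();tcp=rot(-YD)@(np.array(s["tool_pos"][:2])-HOME)
    L=rot(-YD)@(o+rot(y)@np.array([-.078,.078])-HOME);R=rot(-YD)@(o+rot(y)@np.array([-.078,-.078])-HOME)
    print("to home mm(dock axes)",(e*1e3).round(1),"yaw",round(y-YD,3),"| tcp",(tcp*1e3).round(1),"z",round(s["tool_pos"][2],4),"| L",(L*1e3).round(1),"R",(R*1e3).round(1),"t",round(s["time"],2),"len",round(np.linalg.norm(now[1]-now[0])/np.linalg.norm(b[1]-b[0]),3))
E
python3 -c "
from h import *
pose()"
```

```text
Traceback (most recent call last):
  File "h.py", line 35, in pose
    b=[rot(-y0)@(p-o0) for p in ref]
                                ^^^
TypeError: 'NoneType' object is not iterable
```

```bash
python3 -c "
from h import *
im=cv2.imread('pics/top0.png')[:,:,::-1].copy();h=cv2.cvtColor(im,cv2.COLOR_RGB2HSV)
print(h[271,240],h[260,225:260:3,2] , h[271,222:262:3,2],h[312:318,315:323,:].reshape(-1,3)[::5].tolist())
for m in (cv2.inRange(h,(0,0,0),(180,255,75)),cv2.inRange(h,(50,90,80),(85,255,255))):
  n,l,s,ce=cv2.connectedComponentsWithStats(m)
  print([(s[i].tolist(),ce[i].round().tolist()) for i in range(1,n) if s[i,4]>15 and 190<ce[i][0]<345 and 185<ce[i][1]<345])
"
```

```text
[11 38 74] [246 182 125  77  74  75  80 116 165 233 248 248] [234 127  73  69  75  72  74  77  79  79 127 190 248 249] [[60, 90, 179], [63, 116, 180], [63, 117, 178], [62, 110, 183], [63, 122, 177], [62, 115, 178], [63, 121, 179], [63, 116, 178], [56, 73, 177], [60, 112, 155]]
[([207, 253, 7, 12, 29], [208.0, 258.0]), ([227, 259, 19, 23, 263], [235.0, 270.0]), ([213, 297, 62, 46, 558], [232.0, 326.0]), ([310, 319, 24, 13, 236], [322.0, 325.0])]
[([315, 311, 8, 8, 53], [319.0, 315.0])]
```

Threshold a little low for the cap; raise it to 105.

```bash
sed -i 's/(180,255,75)/(180,90,105)/' h.py; python3 -c "
from h import *
print(feats(cams.read_camera('top'),cv2.imread('pics/top0.png')[:,:,::-1].copy()))
pose()"
```

```text
[array([0.58517195, 0.00547221]), array([ 0.51639548, -0.12384156])]
to home mm(dock axes) [-111.9    8.9] yaw 0.021 | tcp [-201.6   91.3] z 0.2064 | L [-191.5   85.3] R [-188.3  -70.7] t 3.17 len 0.999
```

Scaled: -0.004 m / 0.8 = -0.005, -0.0005 m / 0.8 = -0.0006.

```bash
python3 drive.py '{"sx": [-0.005, -0.005, -0.005, -0.005], "sy": [0, 0, 0, 0], "sz": [-0.0006, -0.0006, -0.0006, -0.0006], "drx": [0, 0, 0, 0], "dry": [0, 0, 0, 0], "drz": [0, 0, 0, 0]}'
python3 -c "
from h import *
pose()"
```

```text
time: 3.5
tool_pos: [0.4841, 0.0329, 0.2078]
tool_rot: [3.14, -0.008, -3.079]
contact_force: [-6.7, 2.3, -4.6]
opening: 0.0004
grip_force: 3.3
to home mm(dock axes) [-100.3    4.9] yaw -0.048 | tcp [-183.9   90.8] z 0.208 | L [-174.5   86.5] R [-182.   -69.3] t 3.55 len 0.999
```

Scaled: -0.038 m / 0.8 = -0.0475, -0.036 m / 0.8 = -0.045.

```bash
python3 drive.py '{"sx": [0.015, 0.015, 0, 0, 0, 0, -0.0075, -0.0075], "sy": [0, -0.0125, -0.0475, -0.0475, -0.0475, -0.045, 0, 0], "sz": [0, 0, 0, 0, 0, 0, 0, 0], "drx": [0, 0, 0, 0, 0, 0, 0, 0], "dry": [0, 0, 0, 0, 0, 0, 0, 0], "drz": [0, 0, 0, 0, 0, 0, 0, 0]}'
python3 drive.py '{"sx": [-0.005, -0.005, -0.005, -0.005, -0.005, -0.005], "sy": [0, 0, 0, 0, 0, 0], "sz": [0, 0, 0, 0, 0, 0], "drx": [0, 0, 0, 0, 0, 0], "dry": [0, 0, 0, 0, 0, 0], "drz": [0, 0, 0, 0, 0, 0]}'
python3 -c "
from h import *
pose()"
```

```text
time: 4.22
tool_pos: [0.4846, -0.13, 0.2092]
tool_rot: [-3.141, 0.001, -3.084]
contact_force: [0.5, 0.4, -0.1]
opening: 0.0004
grip_force: 0.0
time: 4.72
tool_pos: [0.5063, -0.1253, 0.2085]
tool_rot: [3.14, -0.009, -3.076]
contact_force: [-15.9, -8.1, 8.8]
opening: 0.0005
grip_force: 7.9
occluded
```

Scaled: 0.036 m / 0.8 = 0.045, 0.034 m / 0.8 = 0.0425.

```bash
python3 drive.py '{"sx": [0.015, 0.0125, 0, 0, 0, 0], "sy": [0, 0.0125, 0.045, 0.045, 0.045, 0.0425], "sz": [0, 0, 0, 0, 0, 0], "drx": [0, 0, 0, 0, 0, 0], "dry": [0, 0, 0, 0, 0, 0], "drz": [0, 0, 0, 0, 0, 0]}'
python3 -c "
from h import *
pose()"
```

```text
time: 5.27
tool_pos: [0.4762, 0.0268, 0.2089]
tool_rot: [3.141, -0.0, -3.078]
contact_force: [0.4, -0.9, -0.7]
opening: 0.0006
grip_force: 0.0
to home mm(dock axes) [-86.   11.1] yaw 0.023 | tcp [-193.7   90. ] z 0.2088 | L [-165.8   87.3] R [-162.2  -68.6] t 5.32 len 0.997
```

Scaled: -0.008 m / 0.8 = -0.01, -0.004 m / 0.8 = -0.005.

```bash
python3 drive.py '{"sx": [-0.01, -0.01, -0.005, -0.005, -0.005, -0.005, -0.005], "sy": [-0.0025, -0.0013, -0.0013, -0.0013, -0.0013, -0.0019, -0.0019], "sz": [0, 0, 0, 0, 0, 0, 0], "drx": [0, 0, 0, 0, 0, 0, 0], "dry": [0, 0, 0, 0, 0, 0, 0], "drz": [0, 0, 0, 0, 0, 0, 0]}'
python3 -c "
from h import *
pose()"
```

```text
time: 5.9
tool_pos: [0.5111, 0.0174, 0.2075]
tool_rot: [3.138, -0.011, -3.08]
contact_force: [-14.1, 7.2, 5.4]
opening: 0.0005
grip_force: 6.6
to home mm(dock axes) [-73.1   3.6] yaw -0.019 | tcp [-157.8   73.4] z 0.2076 | L [-149.6   83.1] R [-152.6  -72.9] t 5.95 len 0.998
```

Scaled: 0.009 m / 0.8 = 0.0113, 0.008 m / 0.8 = 0.01.

```bash
python3 drive.py '{"sx": [0.01, 0, -0.0075, -0.005, -0.005, -0.005], "sy": [0, 0.0113, 0, 0, -0.0006, -0.0006], "sz": [0, 0, 0, 0, 0, 0], "drx": [0, 0, 0, 0, 0, 0], "dry": [0, 0, 0, 0, 0, 0], "drz": [0, 0, 0, 0, 0, 0]}'
python3 -c "
from h import *
pose()"
```

```text
time: 6.45
tool_pos: [0.5201, 0.0265, 0.2082]
tool_rot: [3.139, -0.013, -3.08]
contact_force: [-19.0, 7.1, 13.1]
opening: 0.0004
grip_force: 9.6
to home mm(dock axes) [-66.2   0.9] yaw -0.048 | tcp [-148.2   82.2] z 0.2083 | L [-140.3   82.6] R [-147.9  -73.2] t 6.5 len 0.998
```

Scaled: -0.037 m / 0.8 = -0.0463, -0.034 m / 0.8 = -0.0425.

```bash
python3 drive.py '{"sx": [0.015, 0.015, 0, 0, 0, 0, -0.0075, -0.0075], "sy": [0, -0.0125, -0.0463, -0.0463, -0.0463, -0.0425, 0, 0], "sz": [0, 0, 0, 0, 0, 0, 0, 0], "drx": [0, 0, 0, 0, 0, 0, 0, 0], "dry": [0, 0, 0, 0, 0, 0, 0, 0], "drz": [0, 0, 0, 0, 0, 0, 0, 0]}'
python3 drive.py '{"sx": [-0.005, -0.005, -0.005, -0.005], "sy": [0, 0, 0, 0], "sz": [0, 0, 0, 0], "drx": [0, 0, 0, 0], "dry": [0, 0, 0, 0], "drz": [0, 0, 0, 0]}'
python3 drive.py '{"sx": [0.015, 0.0125, 0, 0, 0, 0, 0], "sy": [0, 0.0125, 0.045, 0.045, 0.045, 0.0425, 0], "sz": [0, 0, 0, 0, 0, 0, 0], "drx": [0, 0, 0, 0, 0, 0, 0], "dry": [0, 0, 0, 0, 0, 0, 0], "drz": [0, 0, 0, 0, 0, 0, 0]}'
python3 -c "
from h import *
pose()"
```

```text
time: 7.17
tool_pos: [0.5215, -0.1322, 0.209]
tool_rot: [-3.141, 0.001, -3.083]
contact_force: [-16.3, -14.6, 5.7]
opening: 0.0007
grip_force: 8.9
time: 7.5
tool_pos: [0.5352, -0.1288, 0.2084]
tool_rot: [-3.141, -0.008, -3.077]
contact_force: [-26.5, -14.6, 15.5]
opening: 0.0002
grip_force: 13.9
time: 8.08
tool_pos: [0.5047, 0.0275, 0.2088]
tool_rot: [3.14, -0.0, -3.073]
contact_force: [-0.8, 0.1, -0.1]
opening: 0.0008
grip_force: 0.0
to home mm(dock axes) [-56.1   4.8] yaw -0.005 | tcp [-164.1   82.1] z 0.2089 | L [-133.7   83.2] R [-134.5  -72.8] t 8.13 len 0.996
```

Scaled: -0.009 m / 0.8 = -0.0113, -0.004 m / 0.8 = -0.005.

```bash
python3 drive.py '{"sx": [-0.0113, -0.0113, -0.005, -0.005, -0.005, -0.005, -0.0038], "sy": [0.0013, 0, 0, -0.0013, -0.0013, -0.0013, -0.0013], "sz": [0, 0, 0, 0, 0, 0, 0], "drx": [0, 0, 0, 0, 0, 0, 0], "dry": [0, 0, 0, 0, 0, 0, 0], "drz": [0, 0, 0, 0, 0, 0, 0]}'
python3 -c "
from h import *
pose()"
```

```text
time: 8.72
tool_pos: [0.5397, 0.0215, 0.2077]
tool_rot: [3.139, -0.011, -3.079]
contact_force: [-13.8, 7.3, 6.6]
opening: 0.0006
grip_force: 6.8
to home mm(dock axes) [-45.9   0.1] yaw -0.04 | tcp [-129.6   76.1] z 0.2077 | L [-120.7   81.2] R [-127.   -74.7] t 8.77 len 0.994
```

Scaled: -0.036 m / 0.8 = -0.045, -0.034 m / 0.8 = -0.0425.

```bash
python3 drive.py '{"sx": [0.015, 0.0125, 0, 0, 0, 0, -0.0075, -0.0075], "sy": [0, -0.0125, -0.045, -0.045, -0.045, -0.0425, 0, 0], "sz": [0, 0, 0, 0, 0, 0, 0, 0], "drx": [0, 0, 0, 0, 0, 0, 0, 0], "dry": [0, 0, 0, 0, 0, 0, 0, 0], "drz": [0, 0, 0, 0, 0, 0, 0, 0]}'
python3 drive.py '{"sx": [-0.005, -0.005, -0.0038, -0.0038], "sy": [0, 0, 0, 0], "sz": [0, 0, 0, 0], "drx": [0, 0, 0, 0], "dry": [0, 0, 0, 0], "drz": [0, 0, 0, 0]}'
python3 drive.py '{"sx": [0.015, 0.0125, 0, 0, 0, 0, 0], "sy": [0, 0.0125, 0.0463, 0.0463, 0.0463, 0.0425, 0], "sz": [0, 0, 0, 0, 0, 0, 0], "drx": [0, 0, 0, 0, 0, 0, 0], "dry": [0, 0, 0, 0, 0, 0, 0], "drz": [0, 0, 0, 0, 0, 0, 0]}'
python3 -c "
from h import *
pose()"
```

```text
time: 9.43
tool_pos: [0.542, -0.134, 0.2087]
tool_rot: [-3.141, -0.0, -3.083]
contact_force: [-13.6, -9.7, 5.5]
opening: 0.0006
grip_force: 7.1
time: 9.77
tool_pos: [0.5528, -0.1313, 0.2083]
tool_rot: [-3.141, -0.013, -3.077]
contact_force: [-28.8, -16.7, 16.7]
opening: 0.0006
grip_force: 15.1
time: 10.35
tool_pos: [0.5233, 0.0287, 0.2087]
tool_rot: [3.14, -0.001, -3.073]
contact_force: [0.0, -0.5, 0.5]
opening: 0.0008
grip_force: 0.0
to home mm(dock axes) [-39.6   3.2] yaw -0.007 | tcp [-145.5   82.1] z 0.2088 | L [-117.    81.7] R [-118.1  -74.3] t 10.4 len 0.995
```

Scaled: -0.009 m / 0.8 = -0.0113, -0.004 m / 0.8 = -0.005.

```bash
python3 drive.py '{"sx": [-0.0113, -0.0113, -0.005, -0.005, -0.005, -0.0038], "sy": [0.0013, 0, 0, -0.0013, -0.0013, -0.0013], "sz": [0, 0, 0, 0, 0, 0], "drx": [0, 0, 0, 0, 0, 0], "dry": [0, 0, 0, 0, 0, 0], "drz": [0, 0, 0, 0, 0, 0]}'
python3 -c "
from h import *
pose()"
python3 drive.py '{"sx": [0.015, 0.0125, 0, 0, 0, 0, -0.0075, -0.0075], "sy": [0, -0.0125, -0.0463, -0.0463, -0.0463, -0.0425, 0, 0], "sz": [0, 0, 0, 0, 0, 0, 0, 0], "drx": [0, 0, 0, 0, 0, 0, 0, 0], "dry": [0, 0, 0, 0, 0, 0, 0, 0], "drz": [0, 0, 0, 0, 0, 0, 0, 0]}'
python3 drive.py '{"sx": [-0.005, -0.005, -0.0038, -0.0038], "sy": [0, 0, 0, 0], "sz": [0, 0, 0, 0], "drx": [0, 0, 0, 0], "dry": [0, 0, 0, 0], "drz": [0, 0, 0, 0]}'
python3 drive.py '{"sx": [0.015, 0.0125, 0, 0, 0, 0, 0], "sy": [0, 0.0125, 0.0463, 0.0463, 0.0463, 0.0425, 0], "sz": [0, 0, 0, 0, 0, 0, 0], "drx": [0, 0, 0, 0, 0, 0, 0], "dry": [0, 0, 0, 0, 0, 0, 0], "drz": [0, 0, 0, 0, 0, 0, 0]}'
python3 -c "
from h import *
pose()"
```

```text
time: 10.9
tool_pos: [0.5542, 0.0237, 0.2078]
tool_rot: [3.138, -0.012, -3.079]
contact_force: [-15.5, 8.2, 9.3]
opening: 0.0006
grip_force: 7.9
to home mm(dock axes) [-31.3  -0.3] yaw -0.032 | tcp [-114.9   77.3] z 0.2078 | L [-106.8   80.2] R [-111.8  -75.7] t 10.95 len 0.992
time: 11.62
tool_pos: [0.5571, -0.1349, 0.2086]
tool_rot: [-3.141, -0.0, -3.083]
contact_force: [-11.4, -10.4, 4.8]
opening: 0.0004
grip_force: 8.9
time: 11.95
tool_pos: [0.5685, -0.1319, 0.2082]
tool_rot: [-3.141, -0.011, -3.077]
contact_force: [-28.1, -12.5, 17.1]
opening: 0.0004
grip_force: 14.2
time: 12.53
tool_pos: [0.5383, 0.0279, 0.2086]
tool_rot: [3.14, -0.001, -3.073]
contact_force: [-0.8, 0.1, -0.3]
opening: 0.0003
grip_force: 0.0
to home mm(dock axes) [-24.1   3.3] yaw 0.004 | tcp [-130.6   80.4] z 0.2087 | L [-102.4   81. ] R [-101.8  -75. ] t 12.58 len 0.99
```

Scaled: -0.009 m / 0.8 = -0.0113, -0.004 m / 0.8 = -0.005.

```bash
python3 drive.py '{"sx": [-0.0113, -0.0113, -0.005, -0.0038, -0.0038, -0.0025], "sy": [0.0013, 0, 0, -0.0013, -0.0013, -0.0013], "sz": [0, 0, 0, 0, 0, 0], "drx": [0, 0, 0, 0, 0, 0], "dry": [0, 0, 0, 0, 0, 0], "drz": [0, 0, 0, 0, 0, 0]}'
python3 -c "
from h import *
pose()"
python3 drive.py '{"sx": [0.015, 0.0125, 0, 0, 0, 0, -0.0075, -0.0075], "sy": [0, -0.0125, -0.0463, -0.0463, -0.0463, -0.0425, 0, 0], "sz": [0, 0, 0, 0, 0, 0, 0, 0], "drx": [0, 0, 0, 0, 0, 0, 0, 0], "dry": [0, 0, 0, 0, 0, 0, 0, 0], "drz": [0, 0, 0, 0, 0, 0, 0, 0]}'
python3 drive.py '{"sx": [-0.005, -0.005, -0.0038], "sy": [0, 0, 0], "sz": [0, 0, 0], "drx": [0, 0, 0], "dry": [0, 0, 0], "drz": [0, 0, 0]}'
python3 drive.py '{"sx": [0.015, 0.0125, 0, 0, 0, 0, 0], "sy": [0, 0.0125, 0.0463, 0.0463, 0.0463, 0.0425, 0], "sz": [0, 0, 0, 0, 0, 0, 0], "drx": [0, 0, 0, 0, 0, 0, 0], "dry": [0, 0, 0, 0, 0, 0, 0], "drz": [0, 0, 0, 0, 0, 0, 0]}'
python3 -c "
from h import *
pose()"
```

```text
time: 13.08
tool_pos: [0.5663, 0.0226, 0.2077]
tool_rot: [3.138, -0.012, -3.079]
contact_force: [-14.4, 6.4, 8.0]
opening: 0.0007
grip_force: 7.4
to home mm(dock axes) [-18.4   0.6] yaw -0.019 | tcp [-102.8   75.4] z 0.2077 | L [-94.9  80.1] R [-97.9 -75.9] t 13.13 len 0.994
time: 13.8
tool_pos: [0.5692, -0.1361, 0.2086]
tool_rot: [3.142, 0.0, -3.083]
contact_force: [-0.7, -0.1, -0.1]
opening: 0.0004
grip_force: 0.0
time: 14.05
tool_pos: [0.5787, -0.1329, 0.2083]
tool_rot: [-3.141, -0.007, -3.077]
contact_force: [-12.6, -6.8, 5.5]
opening: 0.0006
grip_force: 6.5
time: 14.63
tool_pos: [0.5473, 0.0268, 0.2086]
tool_rot: [3.14, -0.001, -3.073]
contact_force: [-1.0, -0.4, -0.4]
opening: 0.0007
grip_force: 0.0
to home mm(dock axes) [-13.3   2.6] yaw 0.009 | tcp [-121.6   78.7] z 0.2087 | L [-92.   79.9] R [-90.6 -76.1] t 14.68 len 0.993
```

Scaled: -0.009 m / 0.8 = -0.0113, -0.004 m / 0.8 = -0.005.

```bash
python3 drive.py '{"sx": [-0.0113, -0.0113, -0.005, -0.0038, -0.0038, -0.0038], "sy": [0.0025, 0, 0, -0.0013, -0.0013, -0.0013], "sz": [0, 0, 0, 0, 0, 0], "drx": [0, 0, 0, 0, 0, 0], "dry": [0, 0, 0, 0, 0, 0], "drz": [0, 0, 0, 0, 0, 0]}'
python3 -c "
from h import *
pose()"
python3 drive.py '{"sx": [0.015, 0.0125, 0, 0, 0, 0, -0.0075, -0.0075], "sy": [0, -0.0125, -0.0463, -0.0463, -0.0463, -0.0425, 0, 0], "sz": [0, 0, 0, 0, 0, 0, 0, 0], "drx": [0, 0, 0, 0, 0, 0, 0, 0], "dry": [0, 0, 0, 0, 0, 0, 0, 0], "drz": [0, 0, 0, 0, 0, 0, 0, 0]}'
python3 drive.py '{"sx": [-0.005, -0.005, -0.0038, -0.0025], "sy": [0, 0, 0, 0], "sz": [0, 0, 0, 0], "drx": [0, 0, 0, 0], "dry": [0, 0, 0, 0], "drz": [0, 0, 0, 0]}'
python3 drive.py '{"sx": [0.015, 0.0125, 0, 0, 0, 0, 0], "sy": [0, 0.0125, 0.0463, 0.0463, 0.0463, 0.0425, 0], "sz": [0, 0, 0, 0, 0, 0, 0], "drx": [0, 0, 0, 0, 0, 0, 0], "dry": [0, 0, 0, 0, 0, 0, 0], "drz": [0, 0, 0, 0, 0, 0, 0]}'
python3 -c "
from h import *
pose()"
```

```text
time: 15.18
tool_pos: [0.5761, 0.0223, 0.2076]
tool_rot: [3.138, -0.013, -3.079]
contact_force: [-16.9, 7.3, 10.4]
opening: 0.0005
grip_force: 8.7
to home mm(dock axes) [-8.3  0.5] yaw -0.009 | tcp [-93.1  74.5] z 0.2076 | L [-85.6  79.2] R [-87.1 -76.8] t 15.23 len 0.99
time: 15.9
tool_pos: [0.5792, -0.1364, 0.2086]
tool_rot: [3.142, 0.0, -3.083]
contact_force: [-0.3, 0.5, -0.8]
opening: 0.0006
grip_force: 0.0
time: 16.23
tool_pos: [0.5896, -0.1334, 0.2083]
tool_rot: [-3.141, -0.011, -3.077]
contact_force: [-20.1, -11.3, 11.2]
opening: 0.0004
grip_force: 10.4
time: 16.82
tool_pos: [0.5593, 0.0268, 0.2086]
tool_rot: [3.14, -0.001, -3.072]
contact_force: [0.1, -0.2, -0.0]
opening: 0.0008
grip_force: 0.0
to home mm(dock axes) [-3.8  2. ] yaw 0.015 | tcp [-109.7   77.8] z 0.2087 | L [-82.9  78.8] R [-80.6 -77.1] t 16.87 len 0.991
```

Scaled: -0.008 m / 0.8 = -0.01, -0.003 m / 0.8 = -0.0038.

```bash
python3 drive.py '{"sx": [-0.01, -0.01, -0.0038, -0.0025, -0.0025], "sy": [0.0025, 0, 0, 0, 0], "sz": [0, 0, 0, 0, 0], "drx": [0, 0, 0, 0, 0], "dry": [0, 0, 0, 0, 0], "drz": [0, 0, 0, 0, 0]}'
python3 drive.py '{"sx": [-0.0025, -0.0025], "sy": [-0.0006, -0.0006], "sz": [0, 0], "drx": [0, 0], "dry": [0, 0], "drz": [0, 0]}'
python3 -c "
from h import *
pose()"
```

```text
time: 17.28
tool_pos: [0.5803, 0.0228, 0.2081]
tool_rot: [3.14, -0.015, -3.08]
contact_force: [-28.1, 1.0, 21.2]
opening: 0.0006
grip_force: 14.0
time: 17.45
tool_pos: [0.5829, 0.0228, 0.2081]
tool_rot: [3.137, -0.019, -3.08]
contact_force: [-29.1, 9.1, 21.7]
opening: 0.0004
grip_force: 14.4
to home mm(dock axes) [-2.1  1.5] yaw -0.0 | tcp [-86.3  74.8] z 0.2081 | L [-80.   79.6] R [-80.1 -76.4] t 17.5 len 0.992
```

Scaled: -0.037 m / 0.8 = -0.0463, -0.034 m / 0.8 = -0.0425.

```bash
python3 drive.py '{"sx": [0.015, 0.0125, 0, 0, 0, 0, -0.0075, -0.0075], "sy": [0, -0.0125, -0.0463, -0.0463, -0.0463, -0.0425, 0, 0], "sz": [0, 0, 0, 0, 0, 0, 0, 0], "drx": [0, 0, 0, 0, 0, 0, 0, 0], "dry": [0, 0, 0, 0, 0, 0, 0, 0], "drz": [0, 0, 0, 0, 0, 0, 0, 0]}'
python3 drive.py '{"sx": [-0.005, -0.005, -0.0025], "sy": [0, 0, 0], "sz": [0, 0, 0], "drx": [0, 0, 0], "dry": [0, 0, 0], "drz": [0, 0, 0]}'
python3 drive.py '{"sx": [-0.0025], "sy": [0], "sz": [0], "drx": [0], "dry": [0], "drz": [0]}'
python3 drive.py '{"sx": [-0.0013], "sy": [0], "sz": [0], "drx": [0], "dry": [0], "drz": [0]}'
```

```text
time: 18.17
tool_pos: [0.5876, -0.1361, 0.2086]
tool_rot: [-3.141, 0.001, -3.085]
contact_force: [0.0, 1.0, 0.1]
opening: 0.0005
grip_force: 0.0
time: 18.42
tool_pos: [0.5935, -0.1336, 0.2083]
tool_rot: [-3.141, -0.016, -3.078]
contact_force: [-32.2, -15.0, 19.9]
opening: 0.0006
grip_force: 17.0
time: 18.5
tool_pos: [0.5943, -0.1336, 0.2083]
tool_rot: [-3.141, -0.02, -3.077]
contact_force: [-40.1, -17.4, 25.0]
opening: 0.0004
grip_force: 20.7
time: 18.58
tool_pos: [0.5946, -0.1336, 0.2083]
tool_rot: [-3.141, -0.022, -3.077]
contact_force: [-41.5, -16.6, 24.7]
opening: 0.0004
grip_force: 21.0
```

Scaled: 0.037 m / 0.8 = 0.0463, 0.034 m / 0.8 = 0.0425.

```bash
python3 drive.py '{"sx": [0.015, 0.0125, 0, 0, 0, 0, 0], "sy": [0, 0.0125, 0.0463, 0.0463, 0.0463, 0.0425, 0], "sz": [0, 0, 0, 0, 0, 0, 0], "drx": [0, 0, 0, 0, 0, 0, 0], "dry": [0, 0, 0, 0, 0, 0, 0], "drz": [0, 0, 0, 0, 0, 0, 0]}'
python3 -c "
from h import *
pose()"
python3 drive.py '{"sx": [-0.0075, -0.0088, -0.0038, -0.0038], "sy": [0.0038, 0, 0, 0], "sz": [0, 0, 0, 0], "drx": [0, 0, 0, 0], "dry": [0, 0, 0, 0], "drz": [0, 0, 0, 0]}'
python3 drive.py '{"sx": [-0.0013, -0.0013], "sy": [0, 0], "sz": [0, 0], "drx": [0, 0], "dry": [0, 0], "drz": [0, 0]}'
python3 -c "
from h import *
pose()"
```

```text
time: 19.17
tool_pos: [0.5677, 0.0278, 0.2086]
tool_rot: [3.14, -0.001, -3.073]
contact_force: [-0.4, -0.1, -0.1]
opening: 0.0003
grip_force: 0.0
to home mm(dock axes) [-0.6  1.7] yaw 0.003 | tcp [-101.3   78.3] z 0.2087 | L [-78.8  79.5] R [-78.3 -76.5] t 19.22 len 0.994
time: 19.55
tool_pos: [0.5839, 0.0251, 0.2081]
tool_rot: [3.139, -0.016, -3.08]
contact_force: [-32.4, 0.2, 25.4]
opening: 0.0003
grip_force: 16.6
time: 19.72
tool_pos: [0.5845, 0.0251, 0.2081]
tool_rot: [3.139, -0.02, -3.08]
contact_force: [-33.9, 1.8, 26.3]
opening: 0.0007
grip_force: 17.2
to home mm(dock axes) [-0.4  1.8] yaw 0.003 | tcp [-85.1  77. ] z 0.2081 | L [-78.6  79.5] R [-78.2 -76.5] t 19.77 len 0.992
```

Scaled: -0.001 m / 0.8 = -0.0013.

```bash
python3 drive.py '{"sx": [-0.0013, -0.0013], "sy": [0, 0], "sz": [0, 0], "drx": [0, 0], "dry": [0, 0], "drz": [0, 0]}'; python3 drive.py '{"sx": [-0.0013, 0], "sy": [0, 0], "sz": [0, 0], "drx": [0, 0], "dry": [0, 0], "drz": [0, 0]}'
python3 -c "
from h import *
pose()"
```

```text
time: 19.93
tool_pos: [0.5852, 0.0251, 0.2082]
tool_rot: [3.139, -0.024, -3.08]
contact_force: [-41.1, -0.9, 31.6]
opening: 0.0005
grip_force: 20.8
time: 20.1
tool_pos: [0.5856, 0.0252, 0.2081]
tool_rot: [3.139, -0.027, -3.08]
contact_force: [-42.6, 0.6, 31.8]
opening: 0.0009
grip_force: 21.1
to home mm(dock axes) [-0.5  1.7] yaw 0.002 | tcp [-84.  77.] z 0.2081 | L [-78.7  79.5] R [-78.4 -76.5] t 20.15 len 0.994
```

Scaled: -0.03 m / 0.8 = -0.0375, -0.02 m / 0.8 = -0.025.

```bash
python3 drive.py '{"sx": [0.0188, 0.0188, 0.0125, 0, 0, 0], "sy": [0, 0, 0.0125, 0.0375, 0.0375, 0], "sz": [0, 0, -0.0375, -0.0375, -0.025, 0], "drx": [0, 0, 0, 0, 0, 0], "dry": [0, 0, 0, 0, 0, 0], "drz": [0, 0, 0, 0, 0, 0]}'
python3 -c "
from h import *
pose()
T=cams.read_camera('top');S=cams.read_camera('side')
a=cv2.resize(T['image'][150:215,195:355,::-1],None,fx=5,fy=4.5,interpolation=cv2.INTER_CUBIC)
b=cv2.resize(S['image'][160:260,245:445,::-1],None,fx=4,fy=3,interpolation=cv2.INTER_CUBIC)
cv2.imwrite('pics/c3.png',np.vstack([a[:,:800],b])[:600])"
```

```text
time: 20.65
tool_pos: [0.5495, 0.0953, 0.293]
tool_rot: [3.14, 0.009, -3.079]
contact_force: [1.5, -0.8, 0.4]
opening: 0.0006
grip_force: 0.0
to home mm(dock axes) [-0.5  1.9] yaw 0.004 | tcp [-116.   147.5] z 0.2908 | L [-78.8  79.5] R [-78.2 -76.5] t 20.7 len 0.992
```

View pics/c3.png

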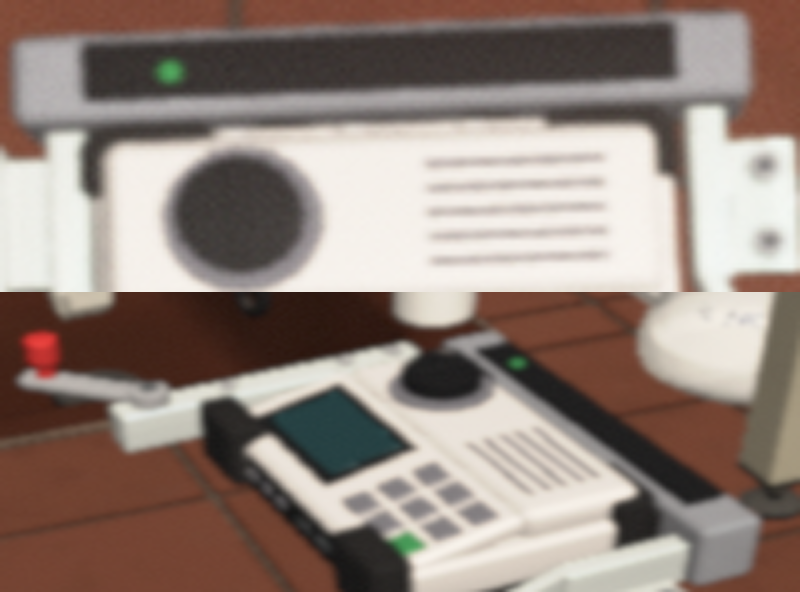

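The photometer's rear is parallel to and against the dock bar, and both bumpers gave a hard stop. Next is the latch: its knob is at about (-130, 184) mm in the home frame.

Careful with the scale: shifts go in shares of 800 mm and turns go in shares of 4 rad. That gives: 0.037 m / 0.8 = 0.0463, 0.02 m / 0.8 = 0.025.

```bash
python3 drive.py '{"sx": [0.0125, 0.0125, 0, 0, 0, 0], "sy": [0.0463, 0.0463, 0, 0, 0, 0], "sz": [0, 0, 0.025, 0.025, 0.0288, 0], "drx": [0, 0, 0, 0, 0, 0], "dry": [0, 0, 0, 0, 0, 0], "drz": [0, 0, 0, 0, 0, 0]}'
python3 -c "
from h import *
pose()
T=cams.read_camera('top');print(red(T['image']))"
```

```text
time: 21.3
tool_pos: [0.5221, 0.1637, 0.2201]
tool_rot: [-3.14, -0.01, -3.081]
contact_force: [-1.1, -0.1, -0.1]
opening: 0.0004
grip_force: 0.0
to home mm(dock axes) [-0.5  1.8] yaw 0.003 | tcp [-138.   219.2] z 0.2222 | L [-78.8  79.5] R [-78.3 -76.5] t 21.35 len 0.993
[]
```

Scaled: -0.008 m / 0.8 = -0.01, -0.007 m / 0.8 = -0.0088.

```bash
python3 drive.py '{"sx": [0, 0, 0, 0.0025, 0.0013, 0.0013], "sy": [0, -0.0075, -0.0088, -0.01, -0.01, -0.01], "sz": [-0.0075, 0, 0, 0, 0, 0], "drx": [0, 0, 0, 0, 0, 0], "dry": [0, 0, 0, 0, 0, 0], "drz": [0, 0, 0, 0, 0, 0]}'
python3 drive.py '{"sx": [0, 0, 0, 0, 0, 0], "sy": [-0.01, -0.01, -0.01, -0.01, -0.0088, 0], "sz": [0, 0, 0, 0, 0, 0], "drx": [0, 0, 0, 0, 0, 0], "dry": [0, 0, 0, 0, 0, 0], "drz": [0, 0, 0, 0, 0, 0]}'
python3 -c "
from h import *
pose()
T=cams.read_camera('top');S=cams.read_camera('side');print(red(T['image']))
a=cv2.resize(T['image'][230:350,145:365,::-1],None,fx=2.6,fy=2.5,interpolation=cv2.INTER_CUBIC)
b=cv2.resize(S['image'][160:260,225:445,::-1],None,fx=2.6,fy=3,interpolation=cv2.INTER_CUBIC)
cv2.imwrite('pics/c4.png',np.vstack([a,b]))"
```

```text
time: 21.9
tool_pos: [0.5214, 0.1275, 0.2321]
tool_rot: [3.141, 0.001, -3.079]
contact_force: [-1.6, 2.7, 1.1]
opening: 0.0004
grip_force: 1.1
time: 22.4
tool_pos: [0.5246, 0.0876, 0.2314]
tool_rot: [-3.141, 0.001, -3.081]
contact_force: [0.6, 0.9, 0.3]
opening: 0.0008
grip_force: 0.0
to home mm(dock axes) [-0.6  1.8] yaw 0.004 | tcp [-141.2  143.6] z 0.2312 | L [-78.9  79.5] R [-78.3 -76.5] t 22.45 len 0.992
[]
```

View pics/c4.png

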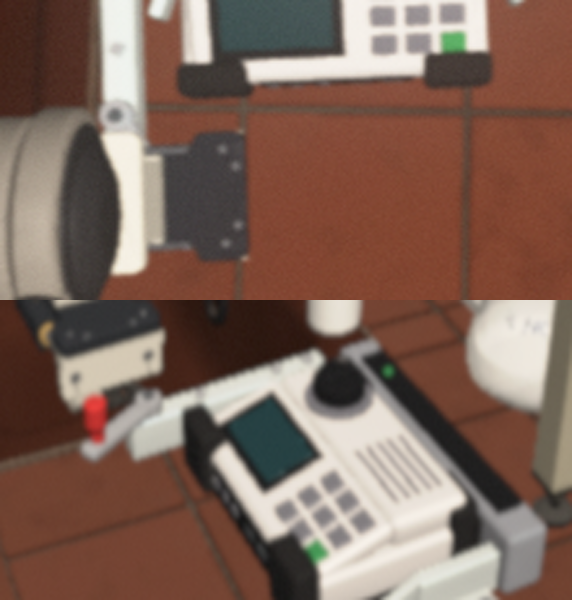

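Scaled: -0.025 m / 0.8 = -0.0313, -0.024 m / 0.8 = -0.03.

```bash
python3 drive.py '{"sx": [0, 0.0225, 0.0225, 0, 0, 0], "sy": [0.0075, 0, 0, -0.0313, -0.03, 0], "sz": [0, 0, 0, 0, 0, 0], "drx": [0, 0, 0, 0, 0, 0], "dry": [0, 0, 0, 0, 0, 0], "drz": [0, 0, 0, 0, 0, 0]}'
python3 -c "
from h import *
pose()"
python3 drive.py '{"sx": [-0.01, -0.01, -0.01, -0.01, -0.01, -0.0088, 0], "sy": [0, 0, 0, -0.0013, -0.0013, -0.0025, 0], "sz": [0, 0, 0, 0, 0, 0, 0], "drx": [0, 0, 0, 0, 0, 0, 0], "dry": [0, 0, 0, 0, 0, 0, 0], "drz": [0, 0, 0, 0, 0, 0, 0]}'
python3 -c "
from h import *
pose()
S=cams.read_camera('side')
b=cv2.resize(S['image'][140:290,225:425,::-1],None,fx=4,fy=4,interpolation=cv2.INTER_CUBIC)
cv2.imwrite('pics/c5.png',b)"
```

```text
time: 23.05
tool_pos: [0.491, 0.0422, 0.2313]
tool_rot: [-3.141, 0.0, -3.08]
contact_force: [0.4, 0.1, -0.6]
opening: 0.0007
grip_force: 0.0
to home mm(dock axes) [-0.5  1.8] yaw 0.003 | tcp [-177.3  100.9] z 0.2313 | L [-78.8  79.5] R [-78.3 -76.5] t 23.1 len 0.993
time: 23.68
tool_pos: [0.5356, 0.041, 0.2283]
tool_rot: [-3.138, -0.015, -3.078]
contact_force: [-13.3, -21.2, -7.3]
opening: 0.0059
grip_force: 10.7
to home mm(dock axes) [-0.5  1.7] yaw 0.004 | tcp [-133.    95.9] z 0.2282 | L [-78.8  79.4] R [-78.2 -76.6] t 23.73 len 0.993
```

View pics/c5.png

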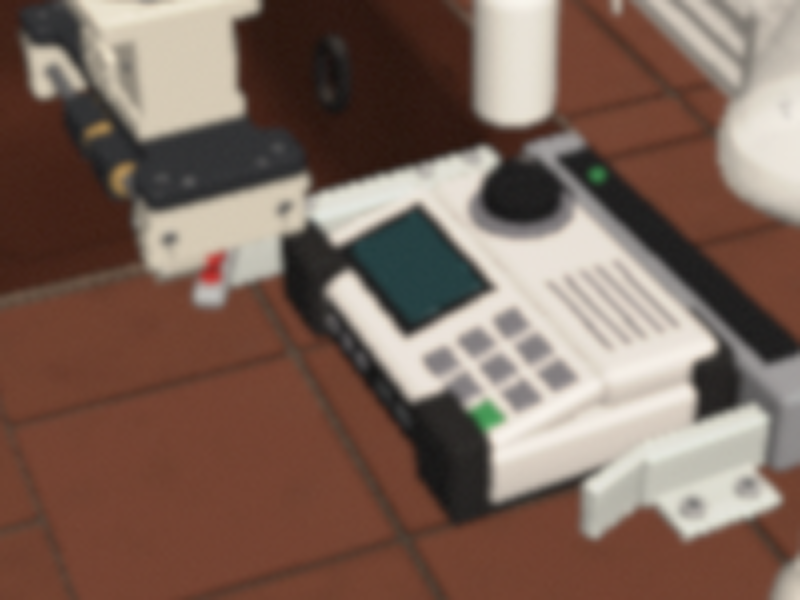

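The knob got caught on the tool's left corner. I'll back off and locate the knob again.

Scaled: -0.03 m / 0.8 = -0.0375, 0.02 m / 0.8 = 0.025.

```bash
python3 drive.py '{"sx": [0.0188, 0.025, 0.025, 0, 0, 0], "sy": [-0.0038, 0, 0, -0.0375, -0.0375, 0], "sz": [0, 0, 0, 0, 0, 0], "drx": [0, 0, 0, 0, 0, 0], "dry": [0, 0, 0, 0, 0, 0], "drz": [0, 0, 0, 0, 0, 0]}'
sed -i 's/(0,200,150),(6/(0,170,90),(6/;s/(174,200,150)/(172,170,90)/' h.py
python3 -c "
from h import *
pose()
for n in('top','side'):
    c=cams.read_camera(n)
    for a,u in red(c['image']):
        p=rot(-YD)@(plane(c,*u,.057 if n=='side' else .071)[:2]-HOME);print(n,a,u,(p*1e3).round(1),np.degrees(np.arctan2(p[1]-.143,p[0]+.088)).round(),np.hypot(p[1]-.143,p[0]+.088).round(3))
"
```

```text
time: 24.28
tool_pos: [0.4885, -0.026, 0.2315]
tool_rot: [-3.14, 0.002, -3.08]
contact_force: [0.5, -0.8, 0.7]
opening: 0.0006
grip_force: 0.0
to home mm(dock axes) [-0.6  1.8] yaw 0.004 | tcp [-184.3   33.4] z 0.2313 | L [-78.9  79.5] R [-78.3 -76.5] t 24.33 len 0.993
top 82 [218.7, 292.5] [-118.4   91.4] -120.0 0.06
side 100 [296.2, 97.1] [119.9 555. ] 63.0 0.462
```

Scaled: 0.032 m / 0.8 = 0.04, -0.015 m / 0.8 = -0.0188.

```bash
python3 drive.py '{"sx": [0, 0, -0.0188, -0.0188, -0.01, -0.0075, -0.0075, -0.0075], "sy": [0.04, 0.04, 0, 0, 0, 0, 0, 0], "sz": [0, 0, 0, 0, 0, 0, 0, 0], "drx": [0, 0, 0, 0, 0, 0, 0, 0], "dry": [0, 0, 0, 0, 0, 0, 0, 0], "drz": [0, 0, 0, 0, 0, 0, 0, 0]}'
python3 drive.py '{"sx": [-0.0075, -0.0063, -0.005, 0], "sy": [0, 0, 0, 0], "sz": [0, 0, 0, 0], "drx": [0, 0, 0, 0], "dry": [0, 0, 0, 0], "drz": [0, 0, 0, 0]}'
python3 -c "
from h import *
pose()
c=cams.read_camera('top')
for a,u in red(c['image']):
        p=rot(-YD)@(plane(c,*u,.071)[:2]-HOME);print(a,u,(p*1e3).round(1),np.degrees(np.arctan2(p[1]-.143,p[0]+.088)).round(1))
"
```

```text
time: 25.1
tool_pos: [0.5385, 0.0439, 0.2307]
tool_rot: [-3.141, -0.003, -3.079]
contact_force: [-2.8, -2.1, 0.7]
opening: 0.0
grip_force: 1.4
time: 25.43
tool_pos: [0.5547, 0.0447, 0.2312]
tool_rot: [3.141, 0.001, -3.08]
contact_force: [-0.5, -0.7, 0.1]
opening: 0.0002
grip_force: 0.0
to home mm(dock axes) [-0.6  1.8] yaw 0.004 | tcp [-113.9   98.6] z 0.2313 | L [-78.9  79.5] R [-78.3 -76.5] t 25.48 len 0.993
```

Scaled: -0.004 m / 0.8 = -0.005, -0.002 m / 0.8 = -0.0025.

```bash
python3 drive.py '{"sx": [-0.005, -0.0025, 0], "sy": [0, 0, 0], "sz": [0, 0, 0], "drx": [0, 0, 0], "dry": [0, 0, 0], "drz": [0, 0, 0]}'
python3 drive.py '{"sx": [-0.0025, 0], "sy": [0, 0], "sz": [0, 0], "drx": [0, 0], "dry": [0, 0], "drz": [0, 0]}'
python3 drive.py '{"sx": [-0.0013, 0], "sy": [0, 0], "sz": [0, 0], "drx": [0, 0], "dry": [0, 0], "drz": [0, 0]}'
```

```text
time: 25.78
tool_pos: [0.5602, 0.0452, 0.2313]
tool_rot: [3.142, 0.001, -3.08]
contact_force: [0.1, 0.2, 0.5]
opening: 0.0006
grip_force: 0.1
time: 25.95
tool_pos: [0.5616, 0.0453, 0.2311]
tool_rot: [3.142, -0.002, -3.079]
contact_force: [-4.6, -1.2, 2.2]
opening: 0.0006
grip_force: 1.9
time: 26.12
tool_pos: [0.562, 0.0453, 0.231]
tool_rot: [3.141, -0.003, -3.079]
contact_force: [-7.1, -1.5, 3.7]
opening: 0.0005
grip_force: 3.4
```

```bash
python3 drive.py '{"sx": [-0.0013, 0], "sy": [0, 0], "sz": [0, 0], "drx": [0, 0], "dry": [0, 0], "drz": [0, 0]}'
python3 drive.py '{"sx": [0.025, 0.0313, 0.0313, 0.0125, 0, 0, 0, 0], "sy": [0, 0, 0, 0, 0.0375, 0.0375, 0.0375, 0], "sz": [0, 0, -0.0125, -0.0375, -0.0375, -0.0375, 0, 0], "drx": [0, 0, 0, 0, 0, 0, 0, 0], "dry": [0, 0, 0, 0, 0, 0, 0, 0], "drz": [0, 0, 0, 0, 0, 0, 0, 0]}'
python3 -c "
from h import *
pose()
c=cams.read_camera('top');S=cams.read_camera('side')
for a,u in red(c['image']):
        p=rot(-YD)@(plane(c,*u,.071)[:2]-HOME);print(a,u,(p*1e3).round(1),np.degrees(np.arctan2(p[1]-.143,p[0]+.088)).round(1))
a=cv2.resize(c['image'][150:350,170:350,::-1],None,fx=2.2,fy=3,interpolation=cv2.INTER_CUBIC)
b=cv2.resize(S['image'][160:300,255:390,::-1],None,fx=2.96,fy=600/140,interpolation=cv2.INTER_CUBIC)
cv2.imwrite('pics/c6.png',np.hstack([a,b])[:,:800])"
```

```text
time: 26.28
tool_pos: [0.5625, 0.0454, 0.231]
tool_rot: [3.142, -0.005, -3.079]
contact_force: [-9.6, -1.9, 5.2]
opening: 0.0006
grip_force: 4.8
time: 26.95
tool_pos: [0.4785, 0.133, 0.3325]
tool_rot: [3.139, 0.006, -3.076]
contact_force: [-0.8, 0.5, -0.5]
opening: 0.0006
grip_force: 0.0
to home mm(dock axes) [-0.5  1.8] yaw 0.004 | tcp [-184.4  189.6] z 0.3312 | L [-78.8  79.4] R [-78.1 -76.6] t 27.0 len 0.993
80 [223.2, 273.1] [-87.7  83.3] -89.7
```

View pics/c6.png

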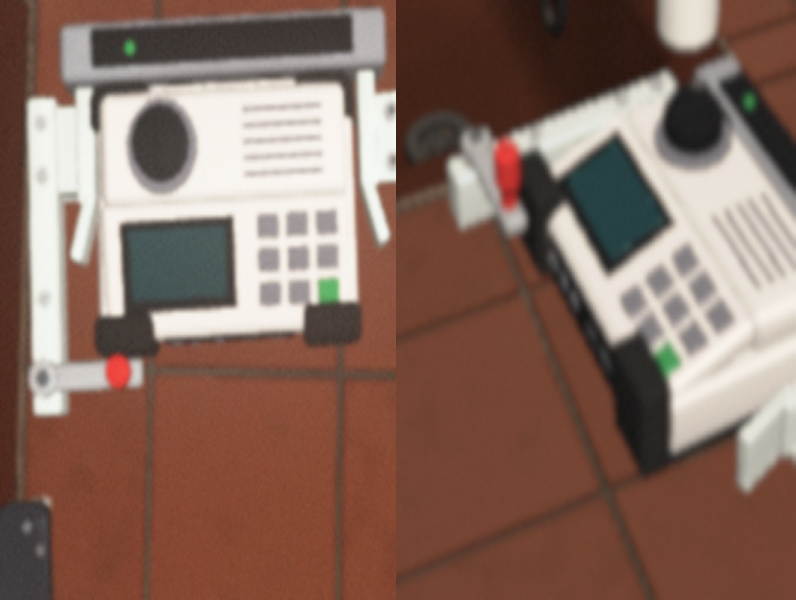

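The latch reads −89.7° (closed), its arm lies across the left bumper, and the photometer is home with the tool clear of everything.

```bash
python3 -c "
from cell import robot, cams, readout
print(robot.hand_in())"
```

```text
the job is handed in; nothing more can be done
None
```

I handed the job in at about 27 s: the photometer came to a hard stop on both sides of the dock, the latch is closed across the left bumper, and the tool is clear. I couldn't see the contact pins at the end, and the final seating pushes on the bumpers reached about 40–45 N along the push.

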